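# Make up two computer-access loan kits

### The arm

A 6-joint arm with a two-finger parallel gripper is mounted at the origin on the work surface. World frame = base frame: x ahead of the robot, y to its left, z up, the work surface at z = 0. Lengths are in m, angles in rad, forces in N, time in s.
With the tool pointing down it reaches from about 0.325 to 0.9 m from the base axis. Payload 6.1 kg.
Tool frame: the origin (TCP) lies on the centre line of the jaws, within the pads' length; the fingertips stand 8 mm ahead of it and the grasp point (between the pads) lies 11 mm behind it (nose_length is the distance from the TCP to the fingertips, in m); z points along the fingers, y is the direction in which the jaws open and shut (so a half turn about z gives the same grasp; the last joint's range is limited). The gripper opens to 85 mm and grips with 20 to 120 N. Pads are 22 mm wide; open, the fingers measure 114 mm over their backs; the gripper's body (76 mm by 85 mm) begins 54 mm behind the grasp point. The pads swing forward as they close: fully open they stand 13 mm farther back than shut.
Start: joints at [-1.457, 0.22, 1.526, -0, 1.395, -0.126], TCP at [0.148, -0.607, 0.239] pointing down, gripper open.
Joint ranges: [-2.98, 2.98], [-0.91, 2.08], [0.09, 2.57], [-1.24, 4.39], [0.2, 2.65], [-2.68, 2.68]. Speed limits (rad/s): [2.57, 2.57, 3.01, 3.14, 3.14, 3.14].

### API

Orientations are given as a rotation vector (axis times angle).
In Python, from rig import get_state, grab_frame, camera_params, job_done, trace, tip_of, nose_length gives the robot as it stands. The module is installed in compiled form; this text tells all that it offers.
- The arm moves only by the shell command python3 -m inch 'ROWS'. ROWS is a JSON object of lists of equal length, an entry for each row: "claw": the opening in per cent of the stroke, from 0 (shut) to 100 (fully open); "translation": the shift along the world's x, y, z in mm, a list of three; "angular": the turn, a rotation vector about the world's x, y, z in rad, a list of three. A call has 1 to 5 rows; each row shifts and turns the commanded pose from where the row before left it; what a row does not reach is not made up. A row lasts 1/8 s, in which the tool goes at most 62.5 mm and 10.7 degrees, less where a joint would pass 70% of its speed; a pose out of reach is approached as far as the arm can. A call is refused whole if a number of a shift passes 62.5 or a number of a turn 0.188, either way. A call with a gripper value outside its range is refused whole. The fingers move at their own pace and stop on an object; the grip force is fixed at half the most. Time passes only in rows, so rows that do not move let the fingers close. It gives the time, the measured TCP pose, the force and the opening at its end, in the units of the state.
- get_state(): the state, without advancing time (a new reading comes with each control period).
- grab_frame(name): name is "side" or "top" or "wrist"; returns (picture, depth): 400x640x3 uint8, blue, green, red; 400x640 float32, m along the optical axis (not along the pixel's ray), 0 where there is no reading.
- camera_params(name): a dict with "mtx" (3x3 intrinsics, pixels), "rvec" (rotation vector, rad) and "tvec" (3), from world to camera coordinates, as OpenCV has them; the wrist camera has in their place "hand_eye" (4x4, takes a point from camera to tool coordinates, whose origin is the TCP and whose axes are the flange's). Camera axes: x right, y down, z forward; pixel columns grow to the right and rows downward; lengths in m; the calibration is good to about 2 mm. A picture is of the moment at which its call begins: read the wrist's pose just before it. camera_params takes no time and is no camera call.
- job_done(): hands the job in, once; it reports no verdict.
Trained networks look in the newest picture that a camera, given by its name, has taken for a name from the list of things; names that differ only in an ending like _2 or _b are one class to them, and where a whole thing is asked for, a point or a joint stands for the part that bears it (a point fixed in the world has none). Each returns a list of dicts, best first, with "p" (0 to 1); they miss things now and then, are a little off and sometimes report something else, mostly with a low value. They report only what shows in the picture. A call takes as long as a camera call. They do not tell look-alikes from the thing itself.
- trace(camera, thing): "mask" (400x640 bool, what is visible of it) and "rect" ([left, top, right, bottom] in pixels, round what is visible of it).
- tip_of(camera, thing): "xy" ([column, row] in pixels: a listed point, or the origin of a listed thing).
The state is a dict: "time_s": time; "q": joint angles; "joint_vel": joint speeds; "joint_torque": joint torques, N m; "eef_pos": TCP position; "orientation": TCP orientation; "ft_force": force on the tool from outside, world axes, zero at the start; "wrist_torque": the same for the moment, N m; "gripper_width": opening from 0.0 (shut) to 1.0 (fully open).
Only numpy, scipy, OpenCV 4.12 (cv2) and the standard library are available. Lean on these libraries where they do the work, as an engineer would, in place of code of your own. Each camera call takes 0.05 s, during which the arm holds its last target.

### The job

Make up the two loan kits: in the three-compartment tray put the number keypad in the middle compartment, with the trackball and the smaller round switch in the compartments on either side of it (whichever way round); in the two-compartment tray put the joystick and the larger round switch, one in each compartment. Set each thing down gently, upright and lying flat on the floor of its compartment, not on a rim or divider. Leave the computer mouse, the mug and the stapler where they are.

Things in the scene. Friction and masses are not known exactly. Their poses are not given: they have to be found in the camera images.
- tray3: Light-blue shallow tray with three equal compartments in a row, fixed to the desk, 316 mm long (its y) by 100 mm wide (its x). Floor 3 mm thick, rim and dividers 10 mm high above the desk and 4 mm thick. Each compartment is 100 mm (y) by 92 mm (x) inside; their centres lie at y = -104, 0 and +104 mm, x = 0. Origin: centre of its underside, on the desk, z up.
- tray2: Light-blue shallow tray with two equal compartments in a row, fixed to the desk, 212 mm long (its y) by 100 mm wide (its x); otherwise like the other tray: floor 3 mm thick, rim and divider 10 mm high and 4 mm thick, compartments 100 mm (y) by 92 mm (x) inside, centres at y = -52 and +52 mm, x = 0. Origin: centre of its underside, on the desk, z up.
- joystick: Loose joystick, about 0.22 kg: square grey base 64 x 64 x 30 mm, a thin stick and on it an upright black cylindrical knob, 26 mm in diameter, from 58 to 94 mm above the underside, on the base's axis; rigid (the stick does not tilt). The knob is a good grip. Origin: centre of its underside, z up.
- large_switch: Loose larger round push switch, about 0.16 kg: black drum 66 mm in diameter and 34 mm high with a slightly domed white cap, 42 mm high in all; rigid (the cap does not move). Origin: centre of its underside, z up.
- small_switch: Loose smaller round push switch, about 0.08 kg: black drum 45 mm in diameter and 34 mm high with a slightly domed white cap, 42 mm high in all; rigid. Origin: centre of its underside, z up.
- trackball: Loose trackball, about 0.2 kg: grey block 62 mm (its x) by 80 mm (its y), 36 mm high with upright sides, with one big black ball (fixed, 42 mm in diameter, top 58 mm above the underside) 12 mm to +y of the middle, and two white keys towards -y. Origin: centre of its underside, z up.
- keypad: Loose number keypad, about 0.15 kg: black block 62 mm (its x) by 80 mm (its y), 34 mm high with upright sides, with 3 x 4 plain white keys on top (36.5 mm high with them; the keys do not move). Origin: centre of its underside, z up.
- mouse: Bystander: loose black computer mouse, 58 (its x) x 100 (its y) x 32 mm, with a small grey wheel, beyond the trays; stays where it is. Origin: centre of its underside, z up.
- mug: Bystander: loose white mug, 80 mm in diameter, 92 mm high, handle towards its +y; stays where it is. Origin: centre of its underside, z up.
- stapler: Bystander: loose dark stapler, 130 (its x) x 36 (its y) x about 45 mm; stays where it is. Origin: centre of its underside, z up.
Not all that is in view belongs to the job. What is shaped like the large_switch but blue or purple is not meant.

How it is judged:
By the outcome, as a careful person would: the job done as asked, in the order asked, and still so for the second after the job is handed in, with the robot touching nothing.
It also fails if it takes over 136 s, if anything falls off the work surface, if the arm or the gripper's body presses on something with over 40 N, if the wrist force passes 120 N, or if a joint passes its speed limit or range.

## Working session

There is one attempt and no reset: what is moved stays moved. The work goes in short steps, Python scripts to look and compute and a shell command to move; the robot and the scene stay as the last step left them, time stands still between calls to the robot, and variables do not carry over. Pictures are saved under pics/ and viewed, and the job is handed in when it is done.

```bash
mkdir -p pics; ls; python3 - <<'E'
from rig import *
import cv2
print(get_state())
for c in ("top","side","wrist"):
    im,d=grab_frame(c); cv2.imwrite(f"pics/{c}0.png",im); print(c,camera_params(c), nose_length if not callable(nose_length) else nose_length())
E
```

```text
pics
{'time_s': 0.0, 'q': array([-1.45713645e+00,  2.21225120e-01,  1.52762802e+00,  4.50191590e-06,
        1.39470717e+00, -1.26075546e-01]), 'joint_vel': array([-0.00185106,  0.00191936,  0.00085722, -0.00066163, -0.00146274,
       -0.0021477 ]), 'joint_torque': array([-7.16015893e-04, -4.96894097e+01, -3.89398098e+01, -3.23859767e-04,
        1.13329556e-02, -2.29322302e-05]), 'eef_pos': array([ 0.14834756, -0.60652245,  0.23819091]), 'orientation': array([-3.11709672e+00, -3.75437852e-01, -2.61315071e-05]), 'ft_force': array([-0.49105591, -0.77012888,  0.11007942]), 'wrist_torque': array([-0.03192617, -0.04240155, -0.0386012 ]), 'gripper_width': 1.0011976821938564}
top {'mtx': array([[431.96041888,   0.        , 323.38778138],
       [  0.        , 431.96041888, 204.30067308],
       [  0.        ,   0.        ,   1.        ]]), 'rvec': array([ 2.11380578, -2.16970711,  0.12150384]), 'tvec': array([0.01862269, 0.56012013, 1.38199845])} 0.008
side {'mtx': array([[403.61462424,   0.        , 322.04062616],
       [  0.        , 403.61462424, 203.30186916],
       [  0.        ,   0.        ,   1.        ]]), 'rvec': array([ 2.15966669, -0.26242999,  0.1304335 ]), 'tvec': array([-0.54567782,  0.12596192,  1.0137048 ])} 0.008
wrist {'mtx': array([[307.81029169,   0.        , 317.35183308],
       [  0.        , 307.81029169, 202.976266  ],
       [  0.        ,   0.        ,   1.        ]]), 'hand_eye': array([[-3.01888207e-04, -9.52980327e-01, -3.03032019e-01,
         7.76245203e-02],
       [ 9.99999953e-01, -3.05411692e-04, -3.57614295e-05,
         7.45359823e-04],
       [-5.84695828e-05, -3.03032015e-01,  9.52980375e-01,
        -1.34205706e-01],
       [ 0.00000000e+00,  0.00000000e+00,  0.00000000e+00,
         1.00000000e+00]])} 0.008
```

View pics/top0.png

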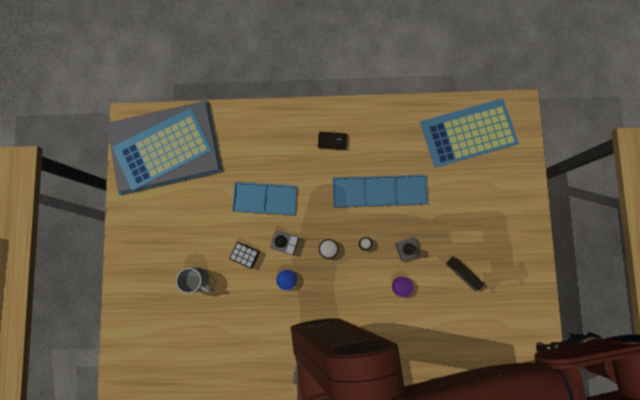

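View pics/side0.png

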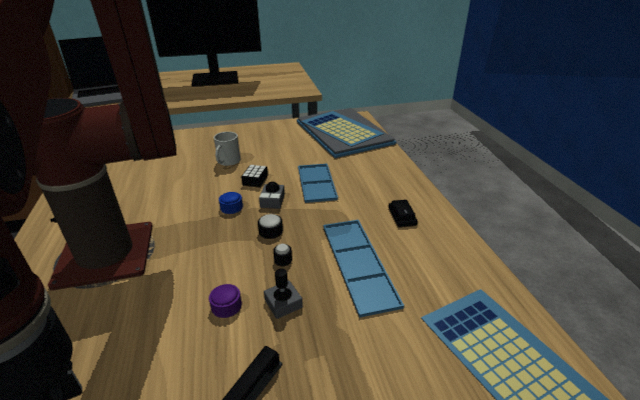

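View pics/wrist0.png

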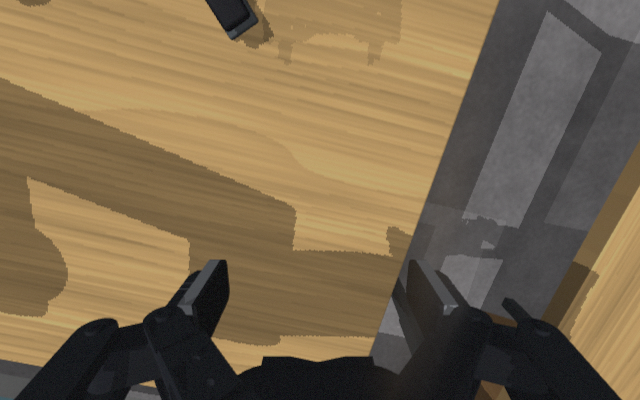

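The top view shows tray2 at (265,198), tray3 at (380,190), keypad (244,255), trackball (286,242), large white switch (329,248), small switch (366,244) and joystick (408,249). It also shows the mug (193,281), stapler (465,273), mouse (333,141) and the blue and purple decoys at (287,280) and (403,287). In the side view the same things run down the row from keypad (255,175) to joystick (283,297).

```bash
cat > h.py <<'E'
import numpy as np, cv2
from rig import *
from scipy.spatial.transform import Rotation as R
def pose(c):
    p=camera_params(c)
    if c=="wrist":
        s=get_state(); T=np.eye(4); T[:3,:3]=R.from_rotvec(s["orientation"]).as_matrix(); T[:3,3]=s["eef_pos"]
        return p["mtx"],T@p["hand_eye"]
    T=np.eye(4); T[:3,:3]=R.from_rotvec(p["rvec"]).as_matrix(); T[:3,3]=p["tvec"]
    return p["mtx"],np.linalg.inv(T)
def cloud(K,T,d):
    v,u=np.indices(d.shape)
    P=np.stack([(u-K[0,2])/K[0,0]*d,(v-K[1,2])/K[1,1]*d,d],-1)
    W=P@T[:3,:3].T+T[:3,3]; W[d<=0]=np.nan
    return W
def onplane(K,T,uv,z):
    r=T[:3,:3]@np.array([(uv[0]-K[0,2])/K[0,0],(uv[1]-K[1,2])/K[1,1],1]); o=T[:3,3]
    return o+r*(z-o[2])/r[2]
E
cat > look.py <<'E'
from h import *
things="keypad trackball small_switch large_switch joystick tray3 tray2 mouse mug stapler".split()
for c in ("top","side"):
    K,T=pose(c); im,d=grab_frame(c); W=cloud(K,T,d)
    print("==",c)
    for t in things:
        for r in trace(c,t)[:3]:
            if r["p"]<.3: continue
            m=r["mask"]; P=W[m]; P=P[~np.isnan(P[:,0])]
            if len(P)<8: continue
            zt=np.percentile(P[:,2],97)
            Q=P[(P[:,2]>.006)] if "tray" not in t else P
            (cx,cy),(w,h),a=cv2.minAreaRect((Q[:,:2]*1000).astype(np.float32))
            print(t,"p%.2f"%r["p"],"rect",np.int32(r["rect"]),"ztop %.0f"%(zt*1e3),"minrect c(%.0f,%.0f) %.0fx%.0f a%.0f"%(cx,cy,w,h,a),"mean",np.round(Q.mean(0)*1e3))
E
python3 look.py
```

```text
== top
keypad p0.76 rect [229 239 261 271] ztop 41 minrect c(400,268) 82x66 a64 mean [401. 265.  34.]
trackball p0.56 rect [270 236 298 254] ztop 58 minrect c(438,134) 79x60 a72 mean [438. 133.  40.]
small_switch p0.51 rect [361 237 369 252] ztop 45 minrect c(429,-130) 41x43 a42 mean [ 428. -129.   37.]
large_switch p0.85 rect [276 272 298 294] ztop 46 minrect c(318,130) 62x65 a43 mean [319. 129.  38.]
large_switch p0.83 rect [390 277 413 295] ztop 47 minrect c(288,-243) 64x64 a18 mean [ 288. -242.   38.]
large_switch p0.69 rect [320 236 338 259] ztop 46 minrect c(416,-9) 62x62 a88 mean [415.  -8.  39.]
joystick p0.88 rect [392 238 423 260] ztop 96 minrect c(409,-267) 64x64 a16 mean [ 408. -263.   40.]
tray3 p0.89 rect [334 173 425 209] ztop 12 minrect c(605,-185) 101x318 a0 mean [ 606. -185.    4.]
tray3 p0.76 rect [233 181 298 213] ztop 13 minrect c(591,206) 216x108 a84 mean [590. 204.   4.]
tray2 p0.89 rect [334 173 425 209] ztop 12 minrect c(605,-185) 101x318 a0 mean [ 606. -185.    4.]
tray2 p0.76 rect [233 181 298 213] ztop 13 minrect c(591,206) 216x108 a84 mean [590. 204.   4.
[... 1270 characters left out ...]
mean [ 408. -281.   38.]
tray3 p0.88 rect [295 166 337 203] ztop 9 minrect c(593,201) 218x102 a84 mean [593. 195.   2.]
tray3 p0.66 rect [326 221 405 318] ztop 10 minrect c(610,-180) 107x336 a0 mean [ 608. -206.    3.]
tray2 p0.88 rect [295 166 337 203] ztop 9 minrect c(593,201) 218x102 a84 mean [593. 195.   2.]
tray2 p0.66 rect [326 221 405 318] ztop 10 minrect c(610,-180) 107x336 a0 mean [ 608. -206.    3.]
mouse p0.78 rect [389 200 419 228] ztop 32 minrect c(784,-38) 97x57 a84 mean [779. -48.  23.]
mug p0.78 rect [215 131 241 165] ztop 89 minrect c(329,414) 111x79 a89 mean [329. 406.  56.]
stapler p0.68 rect [225 343 284 398] ztop 44 minrect c(331,-448) 119x33 a45 mean [ 334. -448.   33.]
```

```bash
python3 -m inch '{"claw":[100,100,100,100,100],"translation":[[38,32,0],[38,32,0],[38,32,0],[38,32,0],[38,32,0]],"angular":[[0,0,0.08],[0,0,0.08],[0,0,0.08],[0,0,0.08],[0,0,0.08]]}'; python3 -m inch '{"claw":[100,100,100,100,100],"translation":[[38,32,0],[38,32,0],[38,32,0],[0,52,0],[0,52,0]],"angular":[[0,0,0.08],[0,0,0.08],[0,0,0.08],[0,0,0.08],[0,0,0.08]]}'
```

```text
time_s: 1.88
eef_pos: [0.3395, -0.446, 0.2395]
orientation: [2.981, 0.991, 0.0]
ft_force: [0.7, 0.3, -0.2]
gripper_width: 1.001
time_s: 2.5
eef_pos: [0.4527, -0.2455, 0.239]
orientation: [-2.724, -1.564, 0.0]
ft_force: [1.1, 1.1, 0.2]
gripper_width: 1.001
```

```bash
python3 -m inch '{"claw":[100,100,100,100,100],"translation":[[-5,51,0],[-5,51,0],[-5,51,0],[-5,51,0],[-5,51,0]],"angular":[[0,0,0.025],[0,0,0.025],[0,0,0.025],[0,0,0],[0,0,0]]}'; python3 -m inch '{"claw":[100,100,100,100,100],"translation":[[-5,51,-10],[-5,51,-10],[-5,51,-10],[-5,51,-10],[-5,51,-10]],"angular":[[0,0,0],[0,0,0],[0,0,0],[0,0,0],[0,0,0]]}'
cat > wl.py <<'E'
from h import *
import sys
n=sys.argv[1]; names=sys.argv[2:]
K,T=pose("wrist"); im,d=grab_frame("wrist"); W=cloud(K,T,d)
s=get_state(); rv=R.from_rotvec(s["orientation"]).as_matrix()
print("tcp",np.round(s["eef_pos"]*1e3,1),"yaw %.1f"%np.degrees(np.arctan2(rv[1,0],rv[0,0])),"tilt",np.round(rv[:,2],3),"q6 %.2f"%s["q"][5])
for t in names:
    for r in trace("wrist",t)[:3]:
        if r["p"]<.3: continue
        m=cv2.erode(r["mask"].astype(np.uint8),np.ones((3,3)))>0
        P=W[m]; P=P[~np.isnan(P[:,0])]
        if len(P)<30: continue
        zt=np.percentile(P[:,2],97)
        Q=P[P[:,2]>(.02 if "tray" not in t else -.01)]
        (cx,cy),(w,h),a=cv2.minAreaRect((Q[:,:2]*1000).astype(np.float32))
        print(t,"p%.2f"%r["p"],np.int32(r["rect"]),"ztop %.1f"%(zt*1e3),"c(%.1f,%.1f) %.0fx%.0f a%.1f"%(cx,cy,w,h,a))
        im[cv2.morphologyEx(m.astype(np.uint8),cv2.MORPH_GRADIENT,np.ones((3,3)))>0]=(0,0,255)
cv2.imwrite(f"pics/{n}.png",im)
E
python3 wl.py w1 keypad trackball
```

```text
time_s: 3.12
eef_pos: [0.4271, 0.0094, 0.2396]
orientation: [2.666, 1.661, 0.001]
ft_force: [-0.1, 0.1, 1.0]
gripper_width: 1.004
time_s: 3.75
eef_pos: [0.4022, 0.2647, 0.1894]
orientation: [2.666, 1.662, 0.002]
ft_force: [2.0, 0.2, -0.4]
gripper_width: 0.997
tcp [400.4 269.3 188.1] yaw 64.0 tilt [-0.001  0.004 -1.   ] q6 0.88
keypad p0.95 [285 141 348 224] ztop 37.1 c(403.0,268.0) 79x62 a64.2
trackball p0.94 [364 232 428 313] ztop 55.3 c(439.7,136.0) 79x60 a70.8
```

View pics/w1.png

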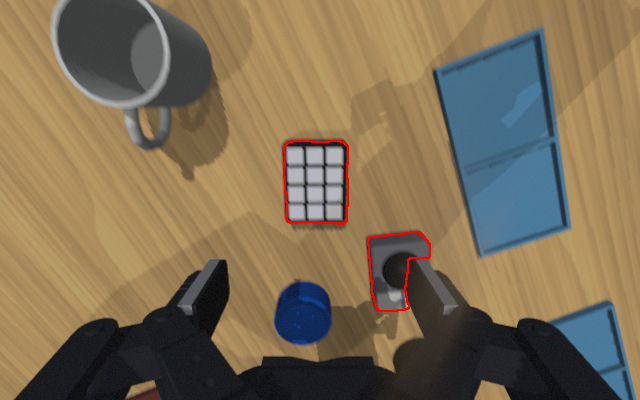

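The wrist view shows the keypad at columns 285–348, rows 141–224, square to the jaws. The trackball is at (400,270) and the blue decoy at (303,313). I'll let the arm settle, then measure again.

```bash
python3 -m inch '{"claw":[100,100,100],"translation":[[0,0,-20],[0,0,-10],[0,0,0]],"angular":[[0,0,0],[0,0,0],[0,0,0]]}'; python3 wl.py w2 keypad trackball
```

```text
time_s: 4.28
eef_pos: [0.4022, 0.2619, 0.1587]
orientation: [-2.667, -1.66, 0.003]
ft_force: [0.6, 0.1, 0.1]
gripper_width: 0.999
tcp [402.6 262.2 159.4] yaw 63.8 tilt [-0. -0. -1.] q6 0.87
keypad p0.78 [277 140 351 236] ztop 37.0 c(403.0,268.0) 80x61 a64.8
trackball p0.84 [368 241 438 329] ztop 51.4 c(439.6,136.8) 78x60 a70.8
```

```bash
python3 -m inch '{"claw":[100,100,100,100],"translation":[[1,5,-30],[0,0,-35],[0,0,-25],[0,0,-10]],"angular":[[0,0,0],[0,0,0],[0,0,0],[0,0,0]]}';  python3 -m inch '{"claw":[100,100,100],"translation":[[0,0,-22],[0,0,-14],[0,0,-7]],"angular":[[0,0,0],[0,0,0],[0,0,0]]}'; python3 -m inch '{"claw":[40,40,40,40,40],"translation":[[0,0,0],[0,0,0],[0,0,0],[0,0,0],[0,0,0]],"angular":[[0,0,0],[0,0,0],[0,0,0],[0,0,0],[0,0,0]]}'
```

```text
time_s: 4.92
eef_pos: [0.403, 0.2675, 0.0584]
orientation: [-2.666, -1.661, 0.002]
ft_force: [-0.2, -0.4, 0.1]
gripper_width: 1.002
time_s: 5.3
eef_pos: [0.4036, 0.2679, 0.0162]
orientation: [2.666, 1.662, 0.0]
ft_force: [-0.6, 0.2, -0.0]
gripper_width: 0.999
time_s: 5.92
eef_pos: [0.4042, 0.2682, 0.0171]
orientation: [2.666, 1.662, 0.002]
ft_force: [-0.6, -0.5, 6.0]
gripper_width: 0.713
```

```bash
python3 -m inch '{"claw":[40,40,40,40,40],"translation":[[0,0,10],[0,0,30],[0,0,45],[20,-45,40],[20,-45,0]],"angular":[[0,0,0],[0,0,0],[0,0,0],[0,0,0.05],[0,0,0.05]]}';  python3 -m inch '{"claw":[40,40,40,40,40],"translation":[[20,-45,0],[20,-45,0],[20,-45,0],[20,-45,0],[20,-45,0]],"angular":[[0,0,0.07],[0,0,0.07],[0,0,0.07],[0,0,0.07],[0,0,0.07]]}'; python3 -m inch '{"claw":[40,40,40,40,40],"translation":[[20,-45,0],[20,-40,0],[15,-30,0],[5,-12,0],[0,0,0]],"angular":[[0,0,0],[0,0,0],[0,0,0],[0,0,0],[0,0,0]]}'; python3 wl.py w3 keypad tray3
```

```text
time_s: 6.55
eef_pos: [0.4458, 0.1786, 0.145]
orientation: [2.574, 1.796, 0.011]
ft_force: [1.4, 0.2, -2.4]
gripper_width: 0.711
time_s: 7.18
eef_pos: [0.5432, -0.0479, 0.1408]
orientation: [-2.225, -2.217, 0.0]
ft_force: [0.2, 0.4, -0.4]
gripper_width: 0.714
time_s: 7.8
eef_pos: [0.6027, -0.1735, 0.1403]
orientation: [-2.228, -2.213, 0.0]
ft_force: [-0.5, 0.8, -0.7]
gripper_width: 0.709
tcp [ 602.5 -172.6  140.3] yaw 89.7 tilt [-0.001  0.001 -1.   ] q6 -0.40
keypad p0.75 [241 184 388 359] ztop 160.0 c(602.6,-173.2) 78x61 a89.7
tray3 p0.73 [256   9 385 185] ztop 9.9 c(606.0,-97.0) 99x137 a0.0
```

View pics/w3.png

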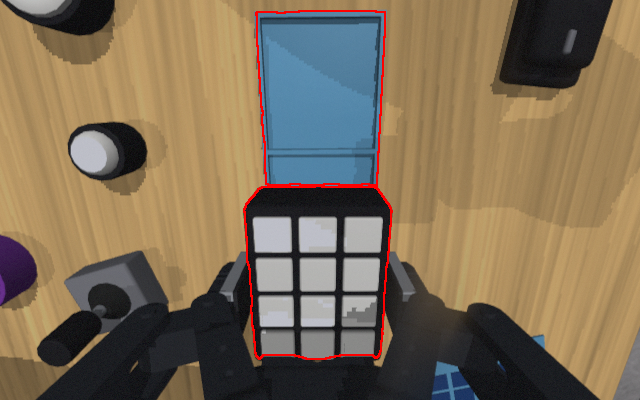

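The wrist view shows the keypad centred in the jaws. The end compartment of tray3 is ahead, at columns 256–385, rows 12–185, and its y-end lies at about -28.5 mm. That puts the tray centre at about (606,-186).

```bash
python3 -m inch '{"claw":[40,40,40,40,40],"translation":[[3,-12,-20],[0,0,-30],[0,0,-25],[0,0,-15],[0,0,-5]],"angular":[[0,0,0.005],[0,0,0],[0,0,0],[0,0,0],[0,0,0]]}'; python3 -m inch '{"claw":[40,40,40,40,40],"translation":[[0,0,-10],[0,0,-8],[0,0,-5],[0,0,-3],[0,0,0]],"angular":[[0,0,0],[0,0,0],[0,0,0],[0,0,0],[0,0,0]]}'
```

```text
time_s: 8.57
eef_pos: [0.6052, -0.1851, 0.0439]
orientation: [-2.221, -2.219, 0.001]
ft_force: [-0.2, 0.7, -0.7]
gripper_width: 0.71
time_s: 9.2
eef_pos: [0.6065, -0.1856, 0.0202]
orientation: [2.222, 2.22, 0.0]
ft_force: [-1.5, 0.0, 1.3]
gripper_width: 0.71
```

```bash
python3 -m inch '{"claw":[40,40],"translation":[[0,0,-1],[0,0,0]],"angular":[[0,0,0],[0,0,0]]}'; python3 wl.py w4 keypad tray3
```

```text
time_s: 9.45
eef_pos: [0.6065, -0.1856, 0.0202]
orientation: [2.222, 2.22, 0.0]
ft_force: [-4.8, 1.5, 7.9]
gripper_width: 0.712
tcp [ 606.5 -185.6   20.1] yaw 89.9 tilt [ 0. -0. -1.] q6 -0.42
tray3 p0.95 [197   0 437 365] ztop 10.0 c(606.1,-163.7) 101x197 a0.3
```

View pics/w4.png

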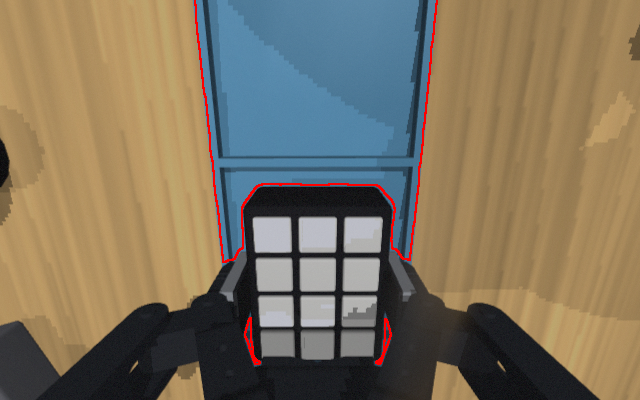

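The keypad is on the floor, with contact force about 8 N. The divider shows at row 162, with a gap between it and the keypad's far edge at row 186. I'll compute that gap.

```bash
python3 - <<'E'
from h import *
K,T=pose("wrist")
for uv in [(317,157),(317,169),(222,220),(410,220)]: print(uv,np.round(onplane(K,T,uv,.01)*1e3,1))
E
python3 -m inch '{"claw":[75,82,82,82],"translation":[[0,0,0],[0,0,0],[0,0,0],[0,0,0]],"angular":[[0,0,0],[0,0,0],[0,0,0],[0,0,0]]}'
```

```text
(317, 157) [ 606.5 -131.9   10. ]
(317, 169) [ 606.5 -137.6   10. ]
(222, 220) [ 558.9 -163.5   10. ]
(410, 220) [ 653.1 -163.6   10. ]
time_s: 10.1
eef_pos: [0.6061, -0.1854, 0.0185]
orientation: [-2.222, -2.22, 0.0]
ft_force: [-0.4, -0.3, -0.4]
gripper_width: 0.816
```

```bash
python3 -m inch '{"claw":[82,82,90,100,100],"translation":[[0,0,10],[0,0,35],[0,0,45],[-20,30,35],[-20,40,0]],"angular":[[0,0,0],[0,0,0],[0,0,0],[0,0,-0.05],[0,0,-0.05]]}'; python3 -m inch '{"claw":[100,100,100,100,100],"translation":[[-22,45,0],[-22,45,0],[-22,45,0],[-22,40,0],[-20,32,0]],"angular":[[0,0,-0.05],[0,0,-0.05],[0,0,-0.05],[0,0,-0.04],[0,0,-0.04]]}';  python3 -m inch '{"claw":[100,100,100,100],"translation":[[-18,30,0],[0,14,0],[0,0,0],[0,0,0]],"angular":[[0,0,0],[0,0,0],[0,0,0],[0,0,0]]}'; python3 wl.py w5 trackball; python3 - <<'E'
from h import *
im,d=grab_frame("top");cv2.imwrite("pics/t5.png",cv2.resize(im[120:320,200:520],None,fx=2.5,fy=2.5))
E
```

```text
time_s: 10.72
eef_pos: [0.5686, -0.1164, 0.1488]
orientation: [2.329, 2.098, 0.007]
ft_force: [-0.1, 0.1, -0.1]
gripper_width: 0.999
time_s: 11.35
eef_pos: [0.4575, 0.093, 0.1446]
orientation: [2.557, 1.824, 0.002]
ft_force: [0.1, -0.6, -0.4]
gripper_width: 0.998
time_s: 11.85
eef_pos: [0.4409, 0.1349, 0.1439]
orientation: [2.557, 1.824, 0.0]
ft_force: [-0.2, -0.3, -0.2]
gripper_width: 0.998
tcp [440.8 134.8 143.8] yaw 71.0 tilt [ 0. -0. -1.] q6 0.46
trackball p0.81 [275 153 351 248] ztop 56.5 c(440.2,135.9) 78x60 a71.1
```

View pics/w5.png

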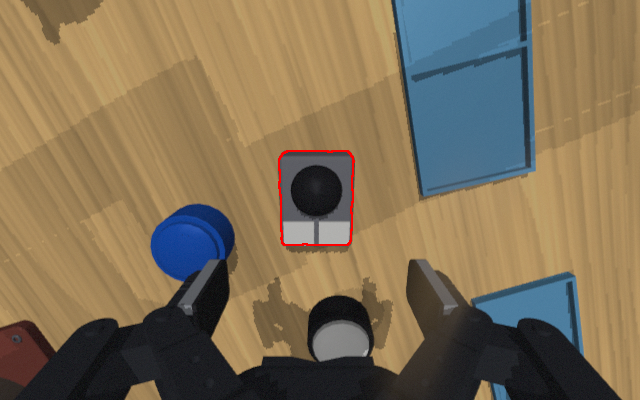

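View pics/t5.png

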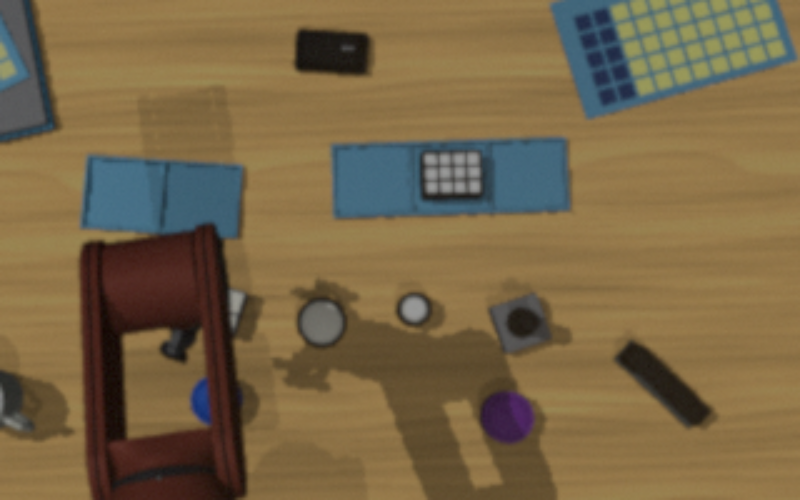

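The top view shows the keypad lying in tray3's middle compartment. The wrist view shows the trackball centred at (316,200) and square to the jaws, with the blue decoy clear on the left.

```bash
python3 -m inch '{"claw":[100,100,100,100],"translation":[[0,1,-30],[0,0,-35],[0,0,-25],[0,0,-10]],"angular":[[0,0,0],[0,0,0],[0,0,0],[0,0,0]]}';  python3 -m inch '{"claw":[100,100,100],"translation":[[0,0,-14],[0,0,-9],[0,0,-4]],"angular":[[0,0,0],[0,0,0],[0,0,0]]}'; python3 -m inch '{"claw":[40,40,40,40,40],"translation":[[0,0,0],[0,0,0],[0,0,0],[0,0,0],[0,0,0]],"angular":[[0,0,0],[0,0,0],[0,0,0],[0,0,0],[0,0,0]]}'
```

```text
time_s: 12.5
eef_pos: [0.4391, 0.1358, 0.0421]
orientation: [-2.557, -1.823, 0.004]
ft_force: [0.1, -0.3, 1.5]
gripper_width: 0.997
time_s: 12.88
eef_pos: [0.4402, 0.1365, 0.0165]
orientation: [-2.557, -1.825, 0.0]
ft_force: [0.1, -1.2, -0.0]
gripper_width: 0.999
time_s: 13.5
eef_pos: [0.4408, 0.1367, 0.0174]
orientation: [2.557, 1.825, 0.002]
ft_force: [-0.1, 0.0, 5.7]
gripper_width: 0.712
```

```bash
python3 -m inch '{"claw":[40,40,40,40,40],"translation":[[0,0,10],[0,0,35],[0,0,45],[25,-35,20],[30,-40,0]],"angular":[[0,0,0],[0,0,0],[0,0,0],[0,0,0.05],[0,0,0.05]]}';  python3 -m inch '{"claw":[40,40,40,40,40],"translation":[[30,-40,0],[30,-40,0],[25,-35,0],[20,-24,0],[5,-5,0]],"angular":[[0,0,0.07],[0,0,0.07],[0,0,0.05],[0,0,0.04],[0,0,0]]}'; python3 -m inch '{"claw":[40,40,40],"translation":[[0,0,0],[0,0,-10],[0,0,0]],"angular":[[0,0,0],[0,0,0],[0,0,0]]}'; python3 wl.py w6 tray3 trackball
```

```text
time_s: 14.12
eef_pos: [0.4968, 0.0613, 0.1294]
orientation: [2.457, 1.953, 0.005]
ft_force: [1.4, 0.5, -2.1]
gripper_width: 0.711
time_s: 14.75
eef_pos: [0.6055, -0.0841, 0.1264]
orientation: [-2.224, -2.218, 0.001]
ft_force: [-0.3, -0.4, -3.0]
gripper_width: 0.71
time_s: 15.12
eef_pos: [0.6036, -0.0812, 0.1152]
orientation: [-2.22, -2.219, 0.002]
ft_force: [0.2, -0.0, -3.3]
gripper_width: 0.708
tcp [604.1 -81.4 115.8] yaw 90.0 tilt [-0.002  0.001 -1.   ] q6 -0.26
tray3 p0.79 [260 134 385 194] ztop 10.1 c(606.4,-48.7) 43x99 a88.8
trackball p0.87 [239 188 393 363] ztop 154.4 c(603.6,-81.3) 61x77 a0.5
```

View pics/w6.png

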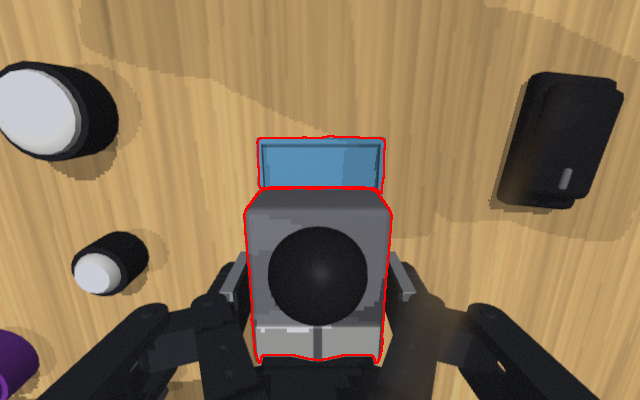

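The trackball is held centrally over the +y end compartment. The tray's end rim shows at rows 135–188, and all its sides line up.

```bash
python3 -m inch '{"claw":[40,40,40,40,40],"translation":[[1,-1,-30],[0,0,-30],[0,0,-15],[0,0,-8],[0,0,-4]],"angular":[[0,0,0],[0,0,0],[0,0,0],[0,0,0],[0,0,0]]}'; python3 -m inch '{"claw":[40,40,40,40],"translation":[[0,0,-4],[0,0,-4],[0,0,-2],[0,0,0]],"angular":[[0,0,0],[0,0,0],[0,0,0],[0,0,0]]}'
```

```text
time_s: 15.9
eef_pos: [0.6067, -0.0835, 0.0301]
orientation: [2.222, 2.22, 0.001]
ft_force: [-0.1, -0.2, -2.9]
gripper_width: 0.715
time_s: 16.4
eef_pos: [0.6064, -0.0835, 0.0204]
orientation: [2.222, 2.22, 0.0]
ft_force: [-2.2, 1.0, 2.7]
gripper_width: 0.712
```

```bash
python3 -m inch '{"claw":[75,82,82,82],"translation":[[0,0,0],[0,0,0],[0,0,0],[0,0,0]],"angular":[[0,0,0],[0,0,0],[0,0,0],[0,0,0]]}'; python3 -m inch '{"claw":[82,82,90,100,100],"translation":[[0,0,10],[0,0,35],[0,0,45],[-30,-5,20],[-40,-15,0]],"angular":[[0,0,0],[0,0,0],[0,0,0],[0,0,0],[0,0,0]]}'; python3 -m inch '{"claw":[100,100,100,100,100],"translation":[[-45,-15,0],[-40,-12,0],[-21,-3,0],[0,0,0],[0,0,0]],"angular":[[0,0,0],[0,0,0],[0,0,0],[0,0,0],[0,0,0]]}'; python3 wl.py w7 small_switch; python3 - <<'E'
from h import *
im,d=grab_frame("top");cv2.imwrite("pics/t7.png",cv2.resize(im[120:320,200:520],None,fx=2.5,fy=2.5))
E
```

```text
time_s: 16.9
eef_pos: [0.6062, -0.0835, 0.0197]
orientation: [2.222, 2.22, 0.0]
ft_force: [0.5, 0.4, 0.5]
gripper_width: 0.818
time_s: 17.52
eef_pos: [0.5379, -0.1039, 0.1333]
orientation: [2.217, 2.218, 0.004]
ft_force: [-1.0, -0.4, -0.5]
gripper_width: 1.004
time_s: 18.15
eef_pos: [0.4312, -0.1337, 0.1306]
orientation: [2.221, 2.219, 0.001]
ft_force: [0.7, -0.2, -0.2]
gripper_width: 0.999
tcp [ 431.3 -133.6  130.4] yaw 90.0 tilt [ 0.001 -0.001 -1.   ] q6 -0.47
small_switch p0.87 [287 169 343 227] ztop 42.4 c(429.9,-129.4) 41x42 a17.6
```

View pics/w7.png

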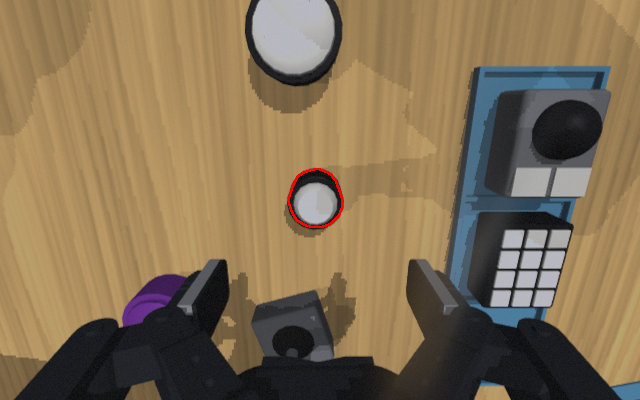

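View pics/t7.png

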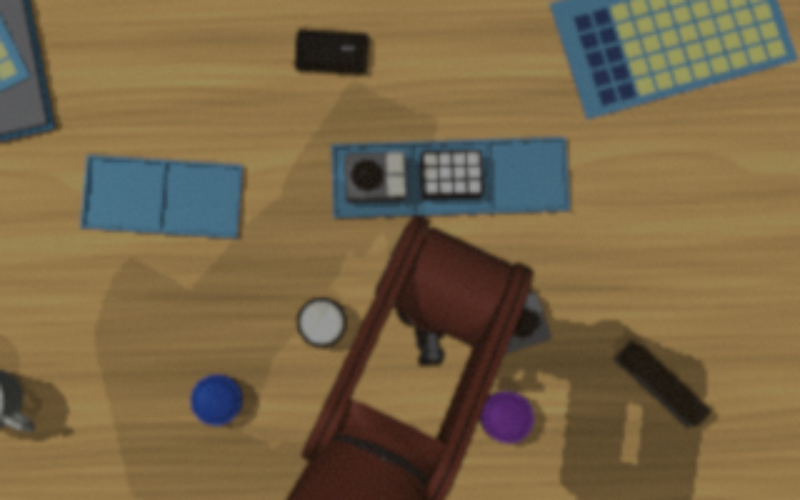

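Trackball and keypad sit in their compartments. The small switch is in view at (315,198), with its cap centred at about (315,204). The cap is the cleaner point for its centre.

```bash
python3 - <<'E'
from h import *
K,T=pose("wrist")
im,d=grab_frame("wrist")
m=np.zeros(im.shape[:2],np.uint8); m[160:240,270:360]=1
w=(im.min(2)>140)&(m>0)
v,u=np.nonzero(w); print(u.mean(),v.mean(),u.min(),u.max(),v.min(),v.max())
print(np.round(onplane(K,T,(u.mean(),v.mean()),.039)*1e3,1))
print(np.round(onplane(K,T,tip_of("wrist","small_switch")[0]["xy"],0)*1e3,1))
E
```

```text
315.2126623376623 203.53733766233765 296 335 184 224
[ 429.6 -128.6   39. ]
[ 429.8 -133.7    0. ]
```

```bash
python3 -m inch '{"claw":[100,100,100,100],"translation":[[-1.5,3.5,-30],[0,0,-35],[0,0,-20],[0,0,-10]],"angular":[[0,0,0],[0,0,0],[0,0,0],[0,0,0]]}';  python3 -m inch '{"claw":[100,100,80],"translation":[[0,0,-10],[0,0,-5],[0,0,-3]],"angular":[[0,0,0],[0,0,0],[0,0,0]]}'; python3 -m inch '{"claw":[30,30,30,30,30],"translation":[[0,0,0],[0,0,0],[0,0,0],[0,0,0],[0,0,0]],"angular":[[0,0,0],[0,0,0],[0,0,0],[0,0,0],[0,0,0]]}'
```

```text
time_s: 18.9
eef_pos: [0.428, -0.1294, 0.0334]
orientation: [-2.221, -2.219, 0.001]
ft_force: [0.1, -0.6, 0.7]
gripper_width: 0.999
time_s: 19.27
eef_pos: [0.429, -0.1301, 0.0169]
orientation: [2.222, 2.22, 0.0]
ft_force: [0.3, 0.1, 0.5]
gripper_width: 0.82
time_s: 19.9
eef_pos: [0.4293, -0.1303, 0.0174]
orientation: [2.222, 2.219, 0.001]
ft_force: [-0.8, 0.2, 5.9]
gripper_width: 0.508
```

```bash
python3 -m inch '{"claw":[30,30,30,30,30],"translation":[[0,0,10],[0,0,35],[0,0,45],[25,-25,20],[35,-32,0]],"angular":[[0,0,0],[0,0,0],[0,0,0],[0,0,0],[0,0,0]]}';  python3 -m inch '{"claw":[30,30,30,30,30],"translation":[[38,-35,0],[38,-35,0],[28,-23,0],[13,-10,0],[0,0,0]],"angular":[[0,0,0],[0,0,0],[0,0,0],[0,0,0],[0,0,0]]}'; python3 -m inch '{"claw":[30,30],"translation":[[0,0,-20],[0,0,-10]],"angular":[[0,0,0],[0,0,0]]}'; python3 wl.py w8 tray3 small_switch
```

```text
time_s: 20.52
eef_pos: [0.4905, -0.1879, 0.1299]
orientation: [2.218, 2.218, 0.002]
ft_force: [1.1, -0.8, -0.4]
gripper_width: 0.514
time_s: 21.15
eef_pos: [0.6058, -0.2904, 0.1264]
orientation: [-2.223, -2.219, 0.0]
ft_force: [0.1, 0.5, -1.1]
gripper_width: 0.509
time_s: 21.4
eef_pos: [0.6039, -0.2885, 0.0942]
orientation: [-2.22, -2.218, 0.001]
ft_force: [-1.0, 0.5, -1.0]
gripper_width: 0.505
tcp [ 603.3 -288.2   92.9] yaw 90.0 tilt [-0.005  0.003 -1.   ] q6 -0.56
tray3 p0.97 [243   0 403 256] ztop 10.1 c(606.6,-235.4) 99x177 a0.4
small_switch p0.67 [268 215 368 327] ztop 118.9 c(604.0,-288.4) 42x44 a1.4
```

View pics/w8.png

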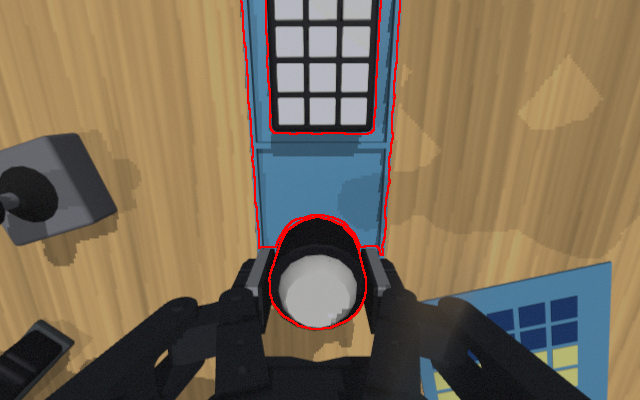

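The small switch is held over the empty -y compartment, whose divider shows at row 146. The keypad sits flat beyond it.

```bash
python3 -m inch '{"claw":[30,30,30,30,30],"translation":[[0,0,-20],[0,0,-25],[0,0,-15],[0,0,-5],[0,0,-2]],"angular":[[0,0,0],[0,0,0],[0,0,0],[0,0,0],[0,0,0]]}'; python3 -m inch '{"claw":[30,30,30,30],"translation":[[0,0,-5],[0,0,-3],[0,0,-2],[0,0,0]],"angular":[[0,0,0],[0,0,0],[0,0,0],[0,0,0]]}'
```

```text
time_s: 22.18
eef_pos: [0.6059, -0.2901, 0.0297]
orientation: [2.222, 2.22, 0.0]
ft_force: [-0.1, -0.6, -0.4]
gripper_width: 0.508
time_s: 22.68
eef_pos: [0.6058, -0.2901, 0.0205]
orientation: [2.222, 2.22, 0.0]
ft_force: [-2.4, 1.0, 3.7]
gripper_width: 0.505
```

```bash
python3 -m inch '{"claw":[60,65,65,65],"translation":[[0,0,0],[0,0,0],[0,0,0],[0,0,0]],"angular":[[0,0,0],[0,0,0],[0,0,0],[0,0,0]]}'; python3 -m inch '{"claw":[65,65,80,100,100],"translation":[[0,0,10],[0,0,35],[0,0,50],[0,0,50],[-45,5,15]],"angular":[[0,0,0],[0,0,0],[0,0,0],[0,0,0],[0,0,0]]}'; python3 -m inch '{"claw":[100,100,100,100,100],"translation":[[-50,6,0],[-50,6,0],[-40,4,0],[-12,2,0],[0,0,0]],"angular":[[0,0,0],[0,0,0],[0,0,0],[0,0,0],[0,0,0]]}'; python3 wl.py w9 joystick; python3 - <<'E'
from h import *
im,d=grab_frame("top");cv2.imwrite("pics/t9.png",cv2.resize(im[120:320,200:520],None,fx=2.5,fy=2.5))
E
```

```text
time_s: 23.18
eef_pos: [0.6056, -0.2899, 0.0196]
orientation: [-2.223, -2.22, -0.0]
ft_force: [-0.4, 0.1, -0.8]
gripper_width: 0.652
time_s: 23.8
eef_pos: [0.5642, -0.2867, 0.186]
orientation: [2.214, 2.214, 0.004]
ft_force: [-0.3, -0.7, -0.1]
gripper_width: 0.997
time_s: 24.42
eef_pos: [0.4088, -0.2673, 0.1806]
orientation: [2.222, 2.218, 0.0]
ft_force: [0.3, -0.9, 0.5]
gripper_width: 1.004
tcp [ 409.5 -267.4  180.6] yaw 89.9 tilt [ 0.002 -0.001 -1.   ] q6 -0.74
joystick p0.72 [276 143 355 227] ztop 94.0 c(408.5,-267.8) 63x64 a16.0
joystick p0.70 [501   0 606  29] ztop 41.2 c(605.0,-119.7) 17x62 a84.5
```

View pics/w9.png

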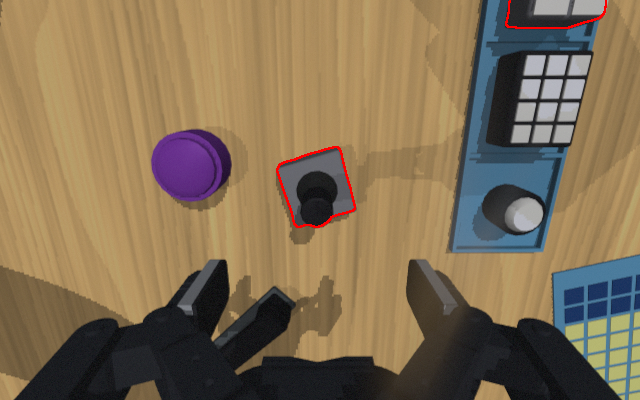

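View pics/t9.png

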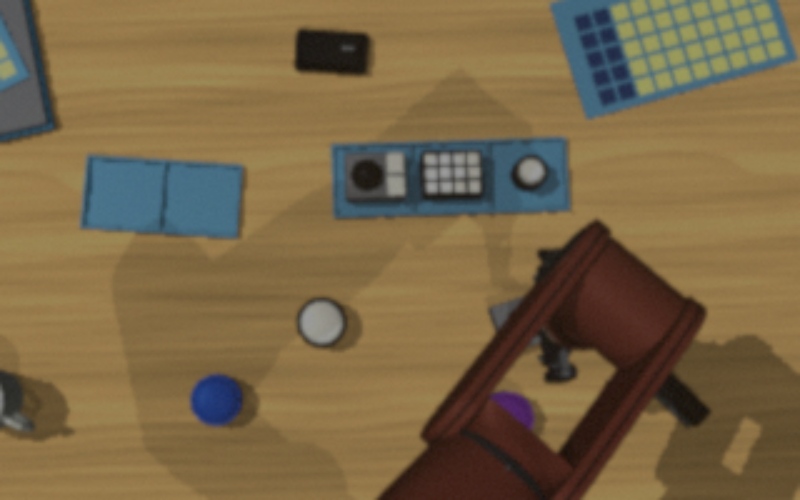

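tray3 is filled as asked. The joystick base shows at (316,188) with the knob at (317,208), right under the TCP and 94 mm high.

```bash
python3 -m inch '{"claw":[100,100,100,100,100],"translation":[[-0.5,0,-35],[0,0,-35],[0,0,-25],[0,0,-12],[0,0,-4]],"angular":[[0,0,0],[0,0,0],[0,0,0],[0,0,0],[0,0,0]]}'; python3 -m inch '{"claw":[70,45,15,15,15],"translation":[[0,0,0],[0,0,0],[0,0,0],[0,0,0],[0,0,0]],"angular":[[0,0,0],[0,0,0],[0,0,0],[0,0,0],[0,0,0]]}'; python3 -m inch '{"claw":[15,15],"translation":[[0,0,0],[0,0,0]],"angular":[[0,0,0],[0,0,0]]}'
```

```text
time_s: 25.2
eef_pos: [0.4085, -0.2668, 0.0682]
orientation: [-2.221, -2.22, 0.0]
ft_force: [-0.4, -0.5, -0.9]
gripper_width: 1.002
time_s: 25.82
eef_pos: [0.4084, -0.2674, 0.0696]
orientation: [2.222, 2.22, -0.0]
ft_force: [-1.3, 0.5, 6.4]
gripper_width: 0.285
time_s: 26.08
eef_pos: [0.4084, -0.2673, 0.0696]
orientation: [2.222, 2.22, -0.0]
ft_force: [-1.1, 1.0, 5.4]
gripper_width: 0.287
```

```bash
python3 -m inch '{"claw":[15,15,15,15,15],"translation":[[0,0,10],[0,0,35],[0,0,45],[10,25,30],[17,45,0]],"angular":[[0,0,0],[0,0,0],[0,0,0],[0,0,-0.04],[0,0,-0.05]]}'; python3 -m inch '{"claw":[15,15,15,15,15],"translation":[[17,48,0],[17,48,0],[17,48,0],[17,48,0],[17,48,0]],"angular":[[0,0,-0.05],[0,0,-0.05],[0,0,-0.05],[0,0,-0.05],[0,0,-0.05]]}';  python3 -m inch '{"claw":[15,15,15,15,15],"translation":[[18,48,0],[18,48,0],[18,45,0],[15,45,0],[8,27,0]],"angular":[[0,0,-0.044],[0,0,0],[0,0,0],[0,0,0],[0,0,0]]}'; python3 -m inch '{"claw":[15,15,15],"translation":[[0,0,-15],[0,0,0],[0,0,0]],"angular":[[0,0,0],[0,0,0],[0,0,0]]}'; python3 wl.py w10 tray2 joystick
```

```text
time_s: 26.7
eef_pos: [0.4369, -0.1983, 0.1924]
orientation: [2.32, 2.109, 0.002]
ft_force: [0.3, 1.6, -3.6]
gripper_width: 0.287
time_s: 27.32
eef_pos: [0.5202, 0.0448, 0.1888]
orientation: [-2.568, -1.81, 0.0]
ft_force: [1.1, -0.0, -2.3]
gripper_width: 0.285
time_s: 27.95
eef_pos: [0.597, 0.2584, 0.1883]
orientation: [-2.603, -1.757, 0.001]
ft_force: [0.7, -0.5, -2.2]
gripper_width: 0.283
time_s: 28.32
eef_pos: [0.5967, 0.2549, 0.1732]
orientation: [-2.606, -1.754, 0.002]
ft_force: [0.2, 0.5, -3.0]
gripper_width: 0.283
tcp [597.1 255.  173.8] yaw 67.9 tilt [-0. -0. -1.] q6 0.67
tray2 p0.76 [411 374 427 388] ztop 10.1 c(618.3,-35.8) 14x21 a8.7
tray2 p0.55 [254 119 399 323] ztop 10.1 c(592.3,204.1) 209x97 a85.2
joystick p0.93 [252 165 377 328] ztop 197.7 c(596.8,255.2) 62x62 a84.2
```

View pics/w10.png

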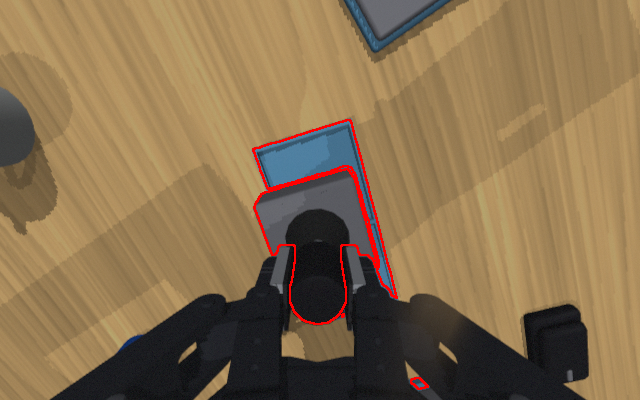

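The joystick is held upright over tray2's +y compartment. Its base is aligned with the tray: 84° against 85°.

```bash
python3 -m inch '{"claw":[15,15,15,15,15],"translation":[[0,1,-30],[0,0,-30],[0,0,-18],[0,0,-8],[0,0,-4]],"angular":[[0,0,0],[0,0,0],[0,0,0],[0,0,0],[0,0,0]]}'; python3 -m inch '{"claw":[15,15,15,15,15],"translation":[[0,0,-4],[0,0,-3],[0,0,-2],[0,0,-2],[0,0,0]],"angular":[[0,0,0],[0,0,0],[0,0,0],[0,0,0],[0,0,0]]}'
```

```text
time_s: 29.1
eef_pos: [0.5976, 0.2571, 0.0841]
orientation: [2.605, 1.755, 0.001]
ft_force: [-0.4, 0.7, -2.8]
gripper_width: 0.293
time_s: 29.72
eef_pos: [0.5972, 0.2571, 0.0728]
orientation: [2.605, 1.755, 0.0]
ft_force: [0.2, -0.3, -2.6]
gripper_width: 0.285
```

```bash
python3 -m inch '{"claw":[15,15,15],"translation":[[0,0,-1],[0,0,0],[0,0,0]],"angular":[[0,0,0],[0,0,0],[0,0,0]]}'; python3 -m inch '{"claw":[15,15,15],"translation":[[0,0,-0.7],[0,0,0],[0,0,0]],"angular":[[0,0,0],[0,0,0],[0,0,0]]}'
```

```text
time_s: 30.1
eef_pos: [0.5973, 0.2572, 0.0727]
orientation: [2.605, 1.755, 0.001]
ft_force: [-3.4, -0.5, 5.0]
gripper_width: 0.285
time_s: 30.48
eef_pos: [0.5973, 0.2572, 0.0726]
orientation: [2.605, 1.756, 0.001]
ft_force: [-4.3, -1.5, 9.3]
gripper_width: 0.291
```

```bash
python3 -m inch '{"claw":[45,60,60],"translation":[[0,0,0],[0,0,0],[0,0,0]],"angular":[[0,0,0],[0,0,0],[0,0,0]]}'; python3 -m inch '{"claw":[60,60,80,100,100],"translation":[[0,0,10],[0,0,30],[0,0,35],[-20,-30,5],[-30,-45,0]],"angular":[[0,0,0],[0,0,0],[0,0,0],[0,0,0.05],[0,0,0.05]]}'; python3 -m inch '{"claw":[100,100,100,100,100],"translation":[[-32,-48,0],[-32,-48,0],[-32,-48,0],[-25,-36,0],[-10,-12,0]],"angular":[[0,0,0.06],[0,0,0.06],[0,0,0.06],[0,0,0],[0,0,0]]}'; python3 -m inch '{"claw":[100,100],"translation":[[0,0,0],[0,0,0]],"angular":[[0,0,0],[0,0,0]]}'; python3 wl.py w11 large_switch; python3 - <<'E'
from h import *
im,d=grab_frame("top");cv2.imwrite("pics/t11.png",cv2.resize(im[120:320,200:520],None,fx=2.5,fy=2.5))
E
```

```text
time_s: 30.85
eef_pos: [0.5972, 0.257, 0.0707]
orientation: [2.605, 1.755, -0.0]
ft_force: [-0.2, 0.4, 0.1]
gripper_width: 0.6
time_s: 31.48
eef_pos: [0.5481, 0.1821, 0.1532]
orientation: [2.51, 1.887, 0.006]
ft_force: [-1.0, -0.7, 0.3]
gripper_width: 0.999
time_s: 32.1
eef_pos: [0.4154, -0.0114, 0.1517]
orientation: [2.337, 2.098, 0.001]
ft_force: [0.7, -0.5, -0.8]
gripper_width: 1.001
time_s: 32.35
eef_pos: [0.4171, -0.0093, 0.1515]
orientation: [2.334, 2.102, 0.002]
ft_force: [-0.1, 0.2, 0.6]
gripper_width: 1.003
tcp [416.9  -9.2 151.3] yaw 84.0 tilt [ 0.001  0.    -1.   ] q6 -0.11
large_switch p0.96 [119   0 220  81] ztop 42.6 c(319.5,123.9) 53x65 a84.3
large_switch p0.66 [273 157 355 233] ztop 42.4 c(415.4,-8.1) 63x64 a14.8
```

View pics/w11.png

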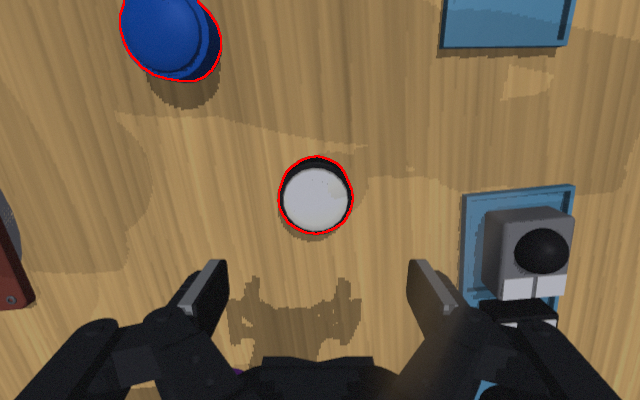

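View pics/t11.png

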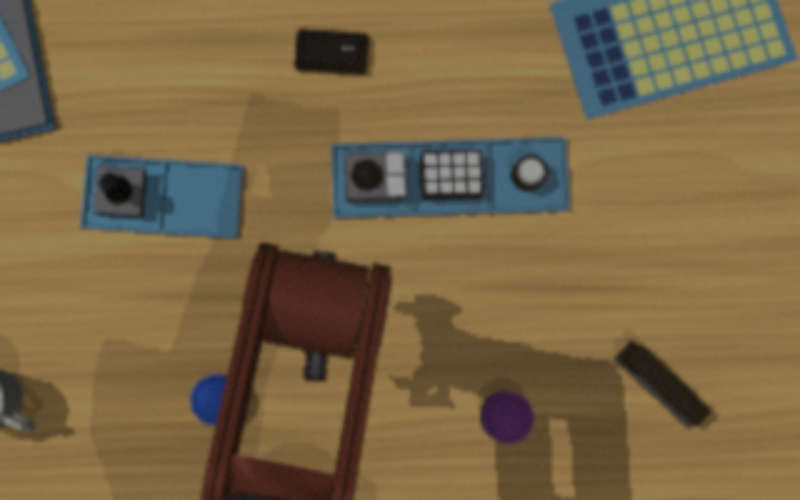

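The joystick stands in tray2's left compartment. The white large switch is centred at (315,195), and the blue one at (170,35) is the decoy.

```bash
python3 -m inch '{"claw":[100,100,100,100],"translation":[[-1,0.5,-30],[0,0,-40],[0,0,-30],[0,0,-10]],"angular":[[0,0,0],[0,0,0],[0,0,0],[0,0,0]]}';  python3 -m inch '{"claw":[100,100,100],"translation":[[0,0,-12],[0,0,-8],[0,0,-4]],"angular":[[0,0,0],[0,0,0],[0,0,0]]}'; python3 -m inch '{"claw":[40,40,40,40,40],"translation":[[0,0,0],[0,0,0],[0,0,0],[0,0,0],[0,0,0]],"angular":[[0,0,0],[0,0,0],[0,0,0],[0,0,0],[0,0,0]]}'
```

```text
time_s: 33.0
eef_pos: [0.4137, -0.0086, 0.0391]
orientation: [-2.331, -2.101, 0.004]
ft_force: [0.3, 1.1, 0.0]
gripper_width: 0.998
time_s: 33.38
eef_pos: [0.4156, -0.0095, 0.0171]
orientation: [2.334, 2.102, 0.001]
ft_force: [0.1, 0.2, -0.2]
gripper_width: 0.997
time_s: 34.0
eef_pos: [0.4158, -0.0096, 0.0178]
orientation: [2.334, 2.101, 0.001]
ft_force: [-1.5, -0.2, 5.7]
gripper_width: 0.747
```

```bash
python3 -m inch '{"claw":[40,40,40,40,40],"translation":[[0,0,10],[0,0,35],[0,0,45],[25,25,20],[35,32,0]],"angular":[[0,0,0],[0,0,0],[0,0,0],[0,0,0],[0,0,0]]}';  python3 -m inch '{"claw":[40,40,40,40,40],"translation":[[38,35,0],[36,35,0],[26,25,0],[12,10,0],[0,0,0]],"angular":[[0,0,0],[0,0,0],[0,0,0],[0,0,0],[0,0,0]]}'; python3 -m inch '{"claw":[40,40],"translation":[[0,0,0],[0,0,0]],"angular":[[0,0,0],[0,0,0]]}'; python3 wl.py w12 tray2 large_switch
```

```text
time_s: 34.62
eef_pos: [0.4775, 0.0476, 0.1303]
orientation: [2.333, 2.097, 0.006]
ft_force: [0.3, -0.4, -1.8]
gripper_width: 0.754
time_s: 35.25
eef_pos: [0.5874, 0.1532, 0.127]
orientation: [-2.334, -2.103, 0.0]
ft_force: [0.4, -0.3, -2.5]
gripper_width: 0.755
time_s: 35.5
eef_pos: [0.5865, 0.1519, 0.1271]
orientation: [-2.336, -2.101, 0.001]
ft_force: [0.6, -0.8, -1.9]
gripper_width: 0.755
tcp [586.7 152.  127.1] yaw 83.9 tilt [-0. -0. -1.] q6 0.23
tray2 p0.84 [244   1 388 230] ztop 10.1 c(592.5,215.9) 173x99 a84.5
tray2 p0.66 [317 354 386 368] ztop 10.2 c(633.6,-29.1) 5x13 a84.9
large_switch p0.92 [241 194 392 344] ztop 151.4 c(587.2,153.0) 65x64 a84.0
large_switch p0.76 [  0 216  69 297] ztop 41.7 c(333.6,128.0) 65x39 a76.5
```

View pics/w12.png

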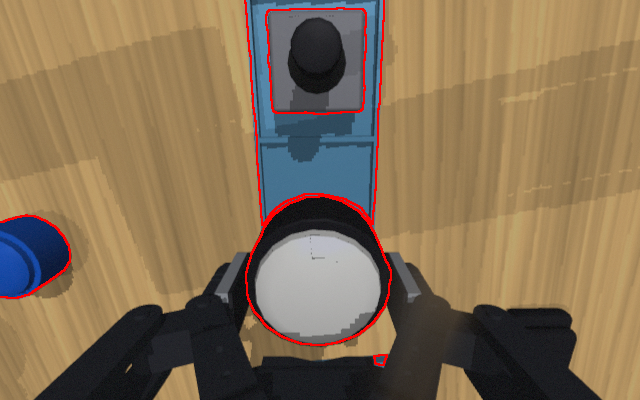

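The large switch is over the free compartment (divider at row 140), and the joystick stands upright and clear of the rims at (317,65).

```bash
python3 -m inch '{"claw":[40,40,40,40,40],"translation":[[1,0,-30],[0,0,-35],[0,0,-20],[0,0,-8],[0,0,-4]],"angular":[[0,0,0],[0,0,0],[0,0,0],[0,0,0],[0,0,0]]}'; python3 -m inch '{"claw":[40,40,40,40,40],"translation":[[0,0,-4],[0,0,-3],[0,0,-2],[0,0,-1],[0,0,0]],"angular":[[0,0,0],[0,0,0],[0,0,0],[0,0,0],[0,0,0]]}'
```

```text
time_s: 36.28
eef_pos: [0.5887, 0.1526, 0.0304]
orientation: [2.335, 2.101, 0.001]
ft_force: [-0.2, -0.6, -1.5]
gripper_width: 0.749
time_s: 36.9
eef_pos: [0.5884, 0.1526, 0.0209]
orientation: [2.335, 2.102, 0.0]
ft_force: [-4.0, -0.8, 5.6]
gripper_width: 0.748
```

Contact, about 5.6 N. I'll release, lift and move clear.

```bash
python3 -m inch '{"claw":[80,86,86,86],"translation":[[0,0,0],[0,0,0],[0,0,0],[0,0,0]],"angular":[[0,0,0],[0,0,0],[0,0,0],[0,0,0]]}'; python3 -m inch '{"claw":[86,86,90,90,90],"translation":[[0,0,10],[0,0,35],[0,0,50],[0,0,50],[-20,-20,40]],"angular":[[0,0,0],[0,0,0],[0,0,0],[0,0,0],[0,0,0]]}'; python3 -m inch '{"claw":[90,90,90,90,90],"translation":[[-40,-20,0],[-45,-20,0],[-45,-20,0],[-20,-10,0],[0,0,0]],"angular":[[0,0,0],[0,0,0],[0,0,0],[0,0,0],[0,0,0]]}'; python3 -m inch '{"claw":[90,90],"translation":[[0,0,0],[0,0,0]],"angular":[[0,0,0],[0,0,0]]}'; python3 look.py; python3 - <<'E'
from h import *
for c in ("top","side"):
    im,d=grab_frame(c); im=im[120:320,200:520] if c=="top" else im[120:340,200:460]
    cv2.imwrite(f"pics/{c}13.png",cv2.resize(im,None,fx=2.5,fy=2.5))
E
```

```text
time_s: 37.4
eef_pos: [0.5881, 0.1525, 0.0199]
orientation: [-2.335, -2.102, 0.0]
ft_force: [0.3, 0.2, 0.3]
gripper_width: 0.86
time_s: 38.02
eef_pos: [0.5694, 0.1332, 0.2086]
orientation: [2.332, 2.102, 0.005]
ft_force: [0.7, -0.2, 0.0]
gripper_width: 0.901
time_s: 38.65
eef_pos: [0.4177, 0.0622, 0.2058]
orientation: [2.335, 2.1, 0.002]
ft_force: [0.6, 0.1, -0.0]
gripper_width: 0.901
time_s: 38.9
eef_pos: [0.4189, 0.0628, 0.2053]
orientation: [2.334, 2.102, 0.001]
ft_force: [-0.7, 0.1, 0.4]
gripper_width: 0.9
== top
keypad p0.90 rect [366 178 394 202] ztop 44 minrect c(607,-188) 88x63 a90 mean [ 604. -185.   36.]
keypad p0.60 rect [174 269 215 289] ztop 94 minrect c(325,417) 75x102 a3 mean [323. 428.  51.]
trackball p0.92 rect [338 181 362 204] ztop 60 minrect c(610,-85) 79x71 a88 mean [603. -83.  42.]
small_switch p0.57 rect [406 177 419 198] ztop 49 minrect c(604,-291) 50x45 a75 mean [ 604. -287.   38.]
large_switch p0.84 rect [388 276 413 296] ztop 46 minrect c(288,-243) 63x64 a18 mean [ 289. -242.   38.]
large_switch p0.83 rect [273 269 299 289] ztop 46 minrect c(319,130) 64x65 
[... 2194 characters left out ...]
335. -448.   31.]
tray2 p0.93 rect [324 221 406 317] ztop 11 minrect c(610,-187) 110x321 a0 mean [ 601. -245.    4.]
tray2 p0.93 rect [297 163 335 199] ztop 10 minrect c(594,207) 233x103 a83 mean [588. 175.   4.]
tray2 p0.57 rect [223 343 283 398] ztop 44 minrect c(332,-445) 127x50 a32 mean [ 335. -448.   31.]
mouse p0.75 rect [388 198 418 229] ztop 32 minrect c(783,-37) 101x56 a86 mean [779. -48.  23.]
mug p0.62 rect [214 134 241 163] ztop 89 minrect c(318,418) 103x85 a29 mean [327. 404.  55.]
stapler p0.96 rect [226 343 282 399] ztop 44 minrect c(330,-448) 118x33 a45 mean [ 335. -448.   33.]
stapler p0.74 rect [334 215 366 247] ztop 57 minrect c(608,-102) 62x103 a1 mean [ 603. -101.   37.]
```

View pics/top13.png

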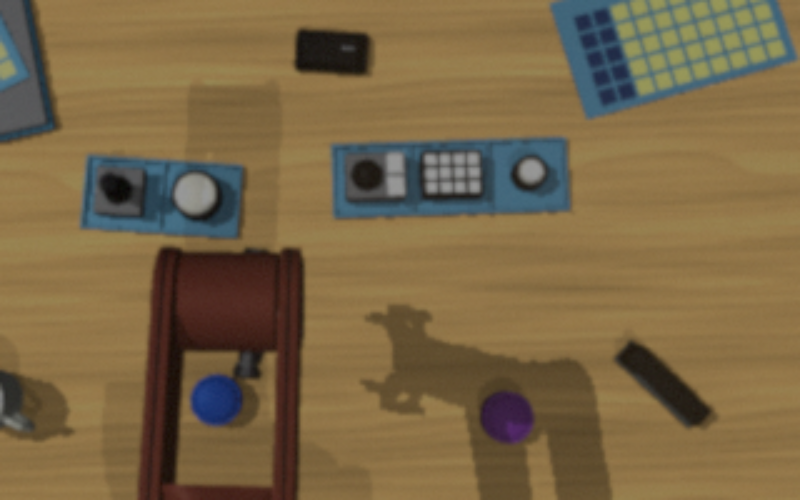

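View pics/side13.png

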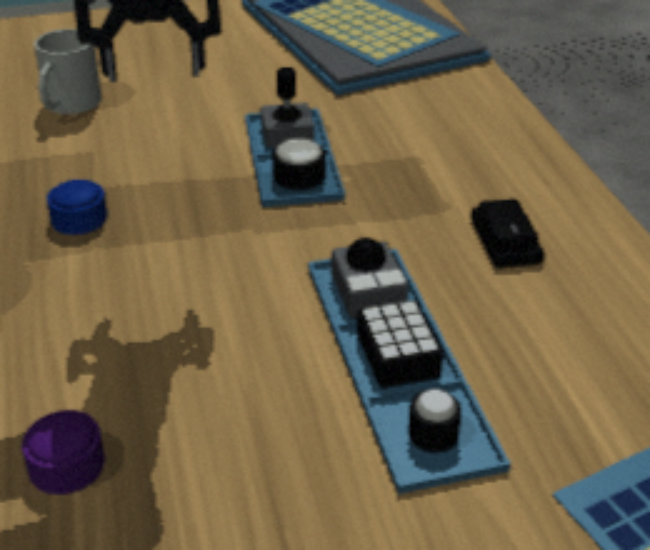

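Both views show all five things upright in their compartments. Seen from above, the left tray holds the joystick and large switch, and the right tray holds trackball, keypad and small switch. The top heights are each 3 mm above their height on the desk, the thickness of the tray floor. The mouse, mug and stapler have not moved.

```bash
python3 -c "
from rig import *
print(job_done())"
```

```text
the job is handed in; nothing more can be done
None
```

The job is handed in, and both kits are made up after about 40 s of the 136 s allowed.

- **Three-compartment tray:** the keypad is in the middle, the trackball on the +y side and the smaller switch on the -y side.
- **Two-compartment tray:** the joystick is in the +y compartment and the larger white switch is in the other.

**Final checks:**
- The top and side cameras show all five things upright and clear of the rims and dividers. I placed each within about 2 mm of its compartment centre.
- Their top heights read about 3 mm more than they did on the desk, which matches the tray floor.
- The highest force I read was about 9 N, when seating the joystick.
- The mouse, mug and stapler measure where they began, within a few millimetres of camera noise, and the gripper is clear of everything.

**Disagreements:** the networks sometimes gave wrong names, for example calling the larger switch small, or confusing the two trays. I settled those from the pictures and the measured sizes. A few final mask outlines were also too long, such as the side view of the keypad at 107 mm, because they took in part of a neighbour. The top and wrist views of the same things agreed with the true sizes.

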